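# Unstack the breakfast jars onto their coasters

## Robot

A 6-joint arm with a two-finger parallel gripper is mounted at the origin on a cart in front of the work surface, level with it; the furniture and walls round the work are solid. World frame = base frame: x ahead of the robot, y to its left, z up, the work surface at z = 0. Lengths are in m, angles in degrees, forces in N, time in s.
With the tool pointing down it reaches from about 0.375 to 0.9 m from the base axis. Payload 3.1 kg.
Tool frame: the origin (TCP) lies midway between the tips of the shut fingers; the grasp point (between the pads) lies 19 mm behind it (bot.hold_point_z is the distance from the TCP to the grasp point, in m); z points along the fingers, y is the line along which they close (so a half turn about z gives the same grasp; the last joint's range is limited). The gripper opens to 87 mm and grips with 3 to 60 N. Pads are 19 mm wide; open, the fingers measure 117 mm over their backs; the gripper's body (75 mm by 190 mm) begins 51 mm behind the grasp point.
Start: joints at [53.256, 30.224, 82.088, -0, 67.689, -10.227], TCP at [0.279, 0.559, 0.223] pointing down, gripper open.
Joint ranges: [-176.69, 176.69], [-43.24, 126.21], [12.49, 139.97], [-82, 262], [0, 151.66], [-163.58, 163.58]. Speed limits (degrees/s): [159.86, 159.86, 180, 180, 180, 180].

## Interface

Orientations are given as a 3x3 rotation matrix whose columns are the frame's x, y, z axes.
In Python, from rig import read_state, optics, order, bot gives the robot as it stands.
- The arm moves only by the tool drive_tool, never from a script. Its argument "steps" is a list of rows, each a list of 7 numbers: the finger opening in mm, from 0 to 87, then the shift along the tool's x, y, z normalised to -1 to 1, where 1 is 0.12 m, then the turn, a rotation vector about the tool's x, y, z normalised to -1 to 1, where 1 is 1.5 rad. In form: [[jaw, tx, ty, tz, ax, ay, az], ...]. A call has 1 to 8 rows; each row is the pose to reach, as a shift and turn from the pose commanded when the call began, along the tool's axes at that moment; what a row does not reach only later rows make up. A row lasts 1/10 s, in which the tool goes at most 50 mm and 8.59 degrees, less where a joint would pass 70% of its speed; a pose out of reach is approached as far as the arm can. A call with a number of a shift or a turn outside -1 to 1 is refused whole. A call with a gripper value outside its range is refused whole. The fingers move at their own pace and stop on an object; the grip force is fixed at half the most. Time passes only in rows, so rows that repeat a pose let the fingers close. It gives the time, the measured TCP pose, the force, the opening and the grip force at its end, in the units of the state.
- read_state(): the state, without advancing time (a new reading comes with each control period).
- optics.capture(name): name is "scene" or "top" or "wrist"; returns a dict with "color" (384x512x3 uint8, blue, green, red), "range_z" (384x512 float32, m along the optical axis (not along the pixel's ray), 0 where there is no reading), "fx", "fy", "cx", "cy" (pixels), "D" ([k1, k2, p1, p2, k3] as OpenCV has them; the pictures are not rectified), "rvec" (rotation vector, rad) and "tvec" (3), from world to camera coordinates, as OpenCV has them. Camera axes: x right, y down, z forward; pixel columns grow to the right and rows downward; lengths in m; the calibration is good to about 2 mm. A picture is of the moment at which its call begins.
- order.hand_in(): hands the job in; it is judged then, once.
The state is a dict: "time_s": time; "joint_positions": joint angles; "qvel": joint speeds; "tau": joint torques, N m; "position": TCP position; "tcp_rot": TCP orientation; "force": force on the tool from outside, world axes, zero at the start; "moment": the same for the moment, N m; "opening": opening from 0.0 (shut) to 1.0 (fully open); "grasp_force": force on a finger pad.
Only numpy, scipy, OpenCV 4.12 (cv2) and the standard library are available. Lean on these libraries where they do the work, as an engineer would, in place of code of your own. Each camera call takes 0.05 s, during which the arm holds its last target. There are 200 camera calls.

## Task

The breakfast jars were put down as a tower: take it apart from the top, one piece at a time, and stand each piece upright in the middle of the coaster that has the colour of its lid (green, then red, then yellow), setting it down rather than dropping it. The blue coaster stays empty, and the egg timer, the mug and the glass stay where they are.

Things in the scene. Friction and masses are not known exactly. Their poses are not given: they have to be found in the camera images.
- green_jar: top of the tower: small round brown jar with a green screw lid, 48 mm diameter at the body, 46 mm at the lid, 80 mm tall, about 85 g; stands on the red-lidded pot; origin at the centre of its underside, z up its axis
- red_pot: middle of the tower: low round pot, white below with a wide red lid, 58 mm diameter all the way up, 50 mm tall, about 90 g; stands on the jam jar; origin at the centre of its underside, z up its axis
- jam_jar: bottom of the tower: round glass jar of pink jam with a yellow lid, 66 mm diameter at the widest (body and lid), 100 mm tall, about 440 g; stands on the worktop; origin at the centre of its underside, z up its axis
- green_coaster: green round coaster, 90 mm across and 8 mm thick, fixed flat on the worktop; origin at the centre of its underside (its top is 8 mm above), z up; belongs to the small green-lidded jar
- red_coaster: red round coaster, 90 mm across and 8 mm thick, fixed flat on the worktop; origin at the centre of its underside (its top is 8 mm above), z up; belongs to the red-lidded pot
- yellow_coaster: yellow round coaster, 90 mm across and 8 mm thick, fixed flat on the worktop; origin at the centre of its underside (its top is 8 mm above), z up; belongs to the yellow-lidded jam jar
- blue_coaster: blue round coaster, 90 mm across and 8 mm thick, fixed flat on the worktop; origin at the centre of its underside (its top is 8 mm above), z up; nothing belongs on it
- timer: round kitchen egg timer, red top on a white base, 69 mm diameter, 60 mm tall, standing among the coasters; a bystander to be left alone; loose; origin at the centre of its underside, z up
- blue_mug: dark blue mug, 86 mm diameter, 120 mm over the handle, 97 mm tall, behind the coasters; a bystander to be left alone; loose; origin at the centre of its underside, z up
- glass: clear drinking glass, 81 mm diameter, 93 mm tall, behind the coasters, to the right of the mug; a bystander to be left alone; loose; origin at the centre of its underside, z up
There are look-alikes about, which are no part of the job. What is shaped like the green_jar but purple is not meant.

How it is judged:
By the outcome, as a careful person would: the job done as asked, in the order asked, and still so for the second after the job is handed in, with the robot touching nothing.
It also fails if it takes over 88 s, if anything falls off the work surface, if the arm or the gripper's body presses on something with over 40 N, if the wrist force passes 120 N, or if a joint passes its speed limit or range.

## Working session

There is one attempt and no reset: what is moved stays moved. The work goes in short steps, Python scripts to look and compute and a tool call to move; the robot and the scene stay as the last step left them, time stands still between calls to the robot, and variables do not carry over. Pictures are saved under pics/ and viewed, at most 14 in all, crops included, and the job is handed in when it is done.

Besides the shell and the picture viewer there is one more tool, called as a command line: name --pt "numbers of a row" for each row, then --argument value for the rest. drive_tool: Moves the arm, as the interface text tells. Scaled input: -1 to 1 covers 0.12 m each way for a shift and 1.5 rad each way for a turn. Its arguments: {"type":"object","properties":{"steps":{"type":"array"}},"required":["steps"]}

```bash
mkdir -p pics; cat > h.py <<'E'
import numpy as np, cv2
from rig import read_state, optics, order, bot
def K(c): return np.array([[c['fx'],0,c['cx']],[0,c['fy'],c['cy']],[0,0,1.]])
def ray(c,uv):
    n=cv2.undistortPoints(np.array(uv,float).reshape(-1,1,2),K(c),np.array(c['D'],float)).reshape(-1,2)
    R=cv2.Rodrigues(np.array(c['rvec'],float))[0]; t=np.array(c['tvec'],float).ravel()
    return -R.T@t, np.c_[n,np.ones(len(n))]@R   # origin, dirs with camera z=1
def onplane(c,uv,z):
    o,d=ray(c,uv); return o+d*((z-o[2])/d[:,2])[:,None]
def cloud(c):
    h,w=c['range_z'].shape; v,u=np.mgrid[:h,:w]
    o,d=ray(c,np.c_[u.ravel(),v.ravel()]); return (o+d*c['range_z'].ravel()[:,None].astype(float)).reshape(h,w,3)
E
python3 - <<'E'
from h import *
for n in ("scene","top"):
    c=optics.capture(n); cv2.imwrite(f"pics/{n}0.png",c['color']); np.save(f"{n}0.npy",c,allow_pickle=True)
    o,d=ray(c,[[256,192]]); print(n,o.round(3),d.round(3))
print(read_state()['tcp_rot'],read_state()['position'],bot.hold_point_z)
E
```

```text
scene [0.157 0.196 0.761] [[ 0.441 -0.432 -0.787]]
top [ 0.447 -0.201  1.234] [[ 0.075  0.002 -0.997]]
[[-8.94832627e-01  4.46400269e-01 -1.17022593e-03]
 [ 4.46401684e-01  8.94831231e-01 -1.61386510e-03]
 [ 3.26724898e-04 -1.96652997e-03 -9.99998013e-01]] [0.27859885 0.55872869 0.22166756] 0.0187
```

View pics/scene0.png

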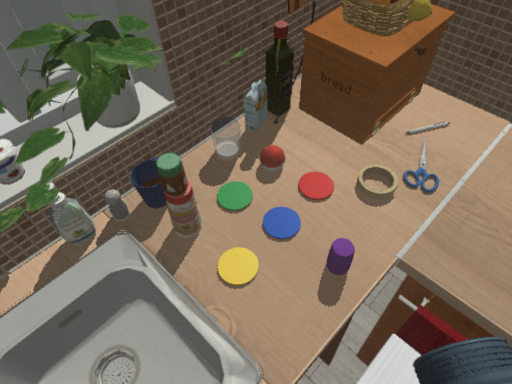

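View pics/top0.png

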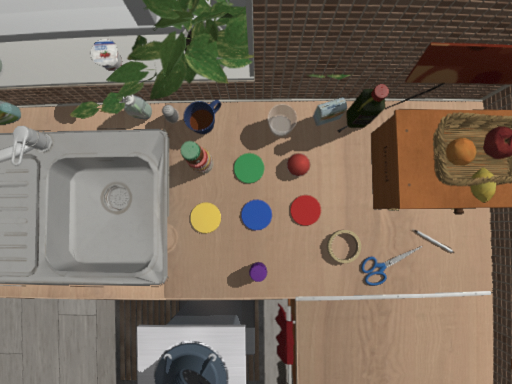

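The scene view shows the tower at (175,195), with the green lid at (170,162). The coasters are green (235,195), red (316,185), yellow (238,266) and blue (281,222). The timer is at (272,157), the mug at (152,185), the glass at (227,138) and the purple look-alike at (340,256). The top view has the tower lid at (191,151) and the purple jar at (258,272).

Things that could be taken for the green jar: the tower top with a green lid (170,162), the purple jar (340,256) and the green coaster (235,195). For the red pot: the red lid in the tower (180,190), the timer (272,157) and the red coaster. I choose the tower pieces.

```bash
python3 - <<'E'
from h import *
S=np.load("scene0.npy",allow_pickle=True).item();T=np.load("top0.npy",allow_pickle=True).item()
def blob(c,box,hl):
    hsv=cv2.cvtColor(c['color'],cv2.COLOR_BGR2HSV); m=np.zeros(hsv.shape[:2],np.uint8)
    for a,b in hl: m|=cv2.inRange(hsv,(a,100,50),(b,255,255))
    k=np.zeros_like(m); x0,y0,x1,y1=box; k[y0:y1,x0:x1]=m[y0:y1,x0:x1]
    cs=cv2.findContours(k,cv2.RETR_EXTERNAL,cv2.CHAIN_APPROX_NONE)[0]
    return max(cs,key=cv2.contourArea).reshape(-1,2)
def circ(P): 
    A=np.c_[2*P[:,:2],np.ones(len(P))]; s=np.linalg.lstsq(A,(P[:,:2]**2).sum(1),rcond=None)[0]
    return s[:2].round(4),2*np.sqrt(s[2]+s[0]**2+s[1]**2).round(4)
G=[(40,85)];R=[(0,8),(172,180)];Y=[(22,34)];B=[(105,125)]
for n,c,box,h,z in [("green",T,(230,150,267,187),G,.008),("red",T,(285,190,325,230),R,.008),("yel",T,(185,198,225,238),Y,.008),("blue",T,(237,195,276,235),B,.008),
 ("green",S,(212,176,258,215),G,.008),("red",S,(294,168,338,203),R,.008),("yel",S,(213,244,263,290),Y,.008),("blue",S,(259,203,304,242),B,.008),
 ("lidT",T,(175,135,205,165),G,.23),("timerT",T,(285,148,315,180),R,.04)]:
    P=onplane(c,blob(c,box,h),z); print(n,circ(P),np.ptp(P[:,:2],axis=0).round(3),z)
C=cloud(T)
for n,u,v in [("lid",191,151),("mug",200,118),("glass",283,121),("timer",299,164),("purple",258,272)]: print(n,C[v,u].round(3))
Q=cloud(S)
# horizontal fits of the tower by height slices from scene cloud
P=Q[145:240,150:205].reshape(-1,3); 
for a in np.arange(.01,.24,.02):
    s=P[(abs(P[:,2]-a)<.008)&(P[:,1]>-.15)]; s=s[(np.hypot(*(s[:,:2]-C[151,191,:2]).T)<.07)]
    print(a.round(2),len(s),circ(s) if len(s)>20 else '')
top=C[140:165,178:206].reshape(-1,3); top=top[abs(top[:,2]-.23)<.006]; print(len(top),top.mean(0))
# everything tall near
for n,(u0,v0,u1,v1) in dict(mug=(183,98,223,134),glass=(266,103,300,138),timer=(286,148,314,180)).items():
    p=C[v0:v1,u0:u1].reshape(-1,3);p=p[p[:,2]>.03]; print(n,p.min(0).round(3),p.max(0).round(3))
cv2.imwrite("pics/crop1.png",cv2.resize(S['color'][140:245,140:220],None,fx=5,fy=5,interpolation=2))
E
```

```text
green (array([ 0.6107, -0.1761]), np.float64(0.0842)) [0.083 0.085] 0.008
red (array([ 0.4853, -0.3406]), np.float64(0.0886)) [0.088 0.091] 0.008
yel (array([ 0.4667, -0.0485]), np.float64(0.087)) [0.085 0.088] 0.008
blue (array([ 0.4733, -0.1971]), np.float64(0.0856)) [0.085 0.088] 0.008
green (array([ 0.6111, -0.1735]), np.float64(0.0844)) [0.086 0.087] 0.008
red (array([ 0.4854, -0.3373]), np.float64(0.0894)) [0.089 0.092] 0.008
yel (array([ 0.4674, -0.0453]), np.float64(0.0878)) [0.09  0.088] 0.008
blue (array([ 0.474 , -0.1941]), np.float64(0.0856)) [0.087 0.088] 0.008
lidT (array([ 0.6235, -0.0446]), np.float64(0.0336)) [0.022 0.012] 0.23
timerT (array([ 0.6154, -0.3196]), np.float64(0.0624)) [0.064 0.063] 0.04
lid [ 0.624 -0.042  0.23 ]
mug [ 0.755 -0.038  0.039]
glass [ 0.749 -0.28   0.011]
timer [ 0.613 -0.32   0.06 ]
purple [ 0.315 -0.201  0.08 ]
0.01 114 (array([ 0.6375, -0.0427]), np.float64(0.0834))
0.03 112 (array([ 0.6282, -0.038 ]), np.float64(0.0654))
0.05 117 (array([ 0.6278, -0.0378]), np.float64(0.065))
0.07 154 (array([ 0.6278, -0.0378]), np.float64(0.0626))
0.09 119 (array([ 0.6277, -0.0378]), np.float64(0.0616))
0.11 121 (array([ 0.6262, -0.0385]), np.float64(0.0578))
0.13 139 (array([ 0.6261, -0.038 ]), np.float64(0.0566))
0.15 206 (array([ 0.626 , -0.0372]), np.float64(0.0502))
0.17 129 (array([ 0.6282, -0.0361]), np.float64(0.049))
0.19 133 (array([ 0.6279, -0.0359]), np.float64(0.0486))
0.21 164 (array([ 0.6289, -0.036 ]), np.float64(0.0474))
0.23 392 (array([ 0.6264, -0.0342]), np.float64(0.0336))
260 [ 0.62715357 -0.03823794  0.22927258]
mug [ 0.447 -0.201  0.03 ] [0.799 0.003 1.234]
glass [ 0.447 -0.312  0.03 ] [ 0.779 -0.201  1.234]
timer [ 0.447 -0.352  0.03 ] [ 0.649 -0.201  1.234]
```

View pics/crop1.png

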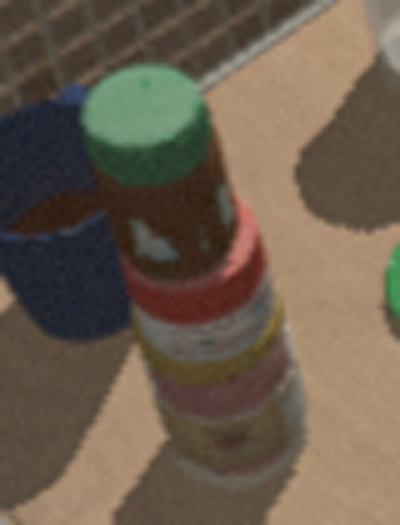

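The crop confirms the tower: green lid, brown jar, red-lidded pot, jam jar. Both cameras agree to about 3 mm and the sizes and heights match. First I'll swing over and align the jaws with world y.

drive_tool --pt "87 -0.75 -0.75 -0.4 0 0 -0.308" --pt "87 -0.75 -0.75 -0.4 0 0 -0.308" --pt "87 -0.75 -0.75 -0.4 0 0 -0.308" --pt "87 -0.75 -0.75 -0.4 0 0 -0.308" --pt "87 -0.75 -0.75 -0.4 0 0 -0.308"

```text
time_s: 0.6
position: [0.3196, 0.4383, 0.2707]
tcp_rot: [[-1.0, 0.004, 0.0], [0.004, 1.0, 0.001], [-0.0, 0.001, -1.0]]
force: [-0.2, 0.5, -0.7]
opening: 0.998
grasp_force: 0.0
```

drive_tool --pt "87 -0.33 -1 -0.4 0 0 0" --pt "87 -0.33 -1 -0.4 0 0 0" --pt "87 -0.33 -1 -0.4 0 0 0" --pt "87 -0.33 -1 -0.4 0 0 0"

```text
time_s: 1.0
position: [0.3604, 0.3173, 0.3195]
tcp_rot: [[-1.0, 0.005, 0.002], [0.005, 1.0, 0.0], [-0.002, 0.0, -1.0]]
force: [1.0, 1.0, 0.1]
opening: 1.0
grasp_force: 0.0
```

drive_tool --pt "87 -0.33 -1 0 0 0 0" --pt "87 -0.33 -1 0 0 0 0" --pt "87 -0.33 -1 0 0 0 0" --pt "87 -0.33 -1 0 0 0 0"

```text
time_s: 1.4
position: [0.3992, 0.1976, 0.3177]
tcp_rot: [[-1.0, 0.005, -0.001], [0.005, 1.0, -0.0], [0.001, -0.0, -1.0]]
force: [-0.5, 0.8, 0.6]
opening: 0.998
grasp_force: 0.0
```

drive_tool --pt "87 -0.33 -1 0 0 0 0" --pt "87 -0.33 -1 0 0 0 0" --pt "87 -0.33 -1 0 0 0 0" --pt "87 -0.33 -1 0 0 0 0"

```text
time_s: 1.8
position: [0.4394, 0.0779, 0.3178]
tcp_rot: [[-1.0, 0.004, -0.0], [0.004, 1.0, 0.0], [0.0, 0.0, -1.0]]
force: [0.1, 0.5, 0.5]
opening: 0.997
grasp_force: 0.0
```

drive_tool --pt "87 -0.33 -1 0 0 0 0" --pt "87 -0.33 -1 0 0 0 0" --pt "87 -0.33 -1 0 0 0 0" --pt "87 -0.33 -1 0 0 0 0"

```text
time_s: 2.2
position: [0.4792, -0.0421, 0.3178]
tcp_rot: [[-1.0, 0.003, 0.0], [0.003, 1.0, 0.001], [-0.0, 0.001, -1.0]]
force: [-0.1, 0.5, -0.5]
opening: 0.997
grasp_force: 0.0
```

```bash
python3 - <<'E'
from h import *
c=optics.capture("wrist"); cv2.imwrite("pics/w1.png",c['color']); np.save("w1.npy",c,allow_pickle=True)
o,d=ray(c,[[256,192]]);print(o,d,read_state()['position'])
E
```

```text
[ 0.39651712 -0.0422453   0.47949237] [[ 0.30201202 -0.0079188  -0.9533062 ]] [ 0.47800434 -0.04035299  0.31771767]
```

View pics/w1.png

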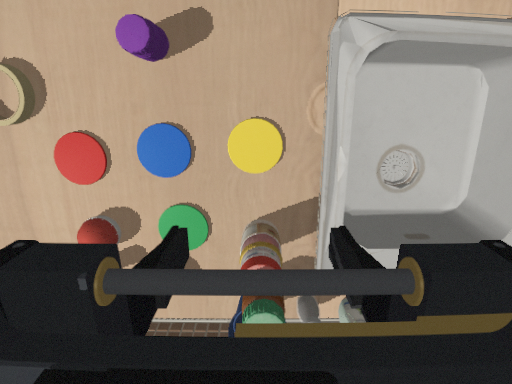

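The wrist view has all four coasters clear: red (80,158), blue (164,150), yellow (255,146) and green (184,227). The tower is near (262,280). I'll use it as a third measurement.

```bash
python3 - <<'E'
from h import *
c=np.load("w1.npy",allow_pickle=True).item()
hsv=cv2.cvtColor(c['color'],cv2.COLOR_BGR2HSV)
def circ(P): 
    A=np.c_[2*P[:,:2],np.ones(len(P))]; s=np.linalg.lstsq(A,(P[:,:2]**2).sum(1),rcond=None)[0]
    return s[:2].round(4),2*np.sqrt(s[2]+s[0]**2+s[1]**2).round(4)
for n,(x0,y0,x1,y1),hs in [("red",(45,122,115,192),[(0,8),(172,180)]),("blue",(130,115,200,185),[(105,125)]),("yel",(220,110,290,180),[(22,34)])]:
    m=np.zeros(hsv.shape[:2],np.uint8)
    for a,b in hs: m[y0:y1,x0:x1]|=cv2.inRange(hsv[y0:y1,x0:x1],(a,100,50),(b,255,255))
    k=max(cv2.findContours(m,cv2.RETR_EXTERNAL,cv2.CHAIN_APPROX_NONE)[0],key=cv2.contourArea).reshape(-1,2)
    print(n,circ(onplane(c,k,.008)))
C=cloud(c);P=C[200:325,235:290].reshape(-1,3)
P=P[(np.hypot(P[:,0]-.628,P[:,1]+.038)<.06)]
for a in (.03,.05,.07,.12,.14,.17,.19,.21,.23):
    s=P[abs(P[:,2]-a)<.008]; print(a,len(s),circ(s) if len(s)>20 else '')
T=cloud(np.load("top0.npy",allow_pickle=True).item()).reshape(-1,3)
for n,x,y in (("mug",.755,-.04),("glass",.749,-.28)):
    s=T[(abs(T[:,0]-x)<.07)&(abs(T[:,1]-y)<.07)&(T[:,2]>.075)&(T[:,2]<.12)];print(n,s.min(0),s.max(0),len(s))
E
```

```text
red (array([ 0.4865, -0.339 ]), np.float64(0.089))
blue (array([ 0.4745, -0.1963]), np.float64(0.087))
yel (array([ 0.4682, -0.0479]), np.float64(0.0884))
0.03 137 (array([ 0.6298, -0.0391]), np.float64(0.066))
0.05 162 (array([ 0.6298, -0.0392]), np.float64(0.066))
0.07 218 (array([ 0.6298, -0.0392]), np.float64(0.0638))
0.12 214 (array([ 0.6275, -0.0396]), np.float64(0.0592))
0.14 253 (array([ 0.6253, -0.0395]), np.float64(0.0538))
0.17 0 
0.19 49 (array([ 0.6301, -0.0375]), np.float64(0.0508))
0.21 434 (array([ 0.6301, -0.0373]), np.float64(0.0478))
0.23 500 (array([ 0.6222, -0.0373]), np.float64(0.0294))
mug [ 0.70274135 -0.10966597  0.07502056] [0.82494324 0.02832679 0.11999246] 524
glass [ 0.69796911 -0.31199316  0.07508593] [ 0.81865935 -0.23339715  0.11677579] 146
```

drive_tool --pt "87 -0.9 0.03 0 0 0 0" --pt "87 -0.9 0.03 0 0 0 0" --pt "87 -0.9 0.03 0 0 0 0" --pt "87 -0.9 0.03 0 0 0 0"

```text
time_s: 2.65
position: [0.5858, -0.035, 0.3173]
tcp_rot: [[-1.0, -0.003, -0.002], [-0.003, 1.0, 0.002], [0.002, 0.002, -1.0]]
force: [-1.2, 0.4, -0.5]
opening: 0.999
grasp_force: 0.0
```

drive_tool --pt "87 -0.36 0 0 0 0 0" --pt "87 -0.36 0 0 0 0 0" --pt "87 -0.36 0 0 0 0 0" --pt "87 -0.36 0 0 0 0 0"

```text
time_s: 3.05
position: [0.6269, -0.037, 0.3188]
tcp_rot: [[-1.0, 0.0, -0.002], [0.0, 1.0, 0.001], [0.002, 0.001, -1.0]]
force: [-0.7, 0.4, 0.7]
opening: 1.002
grasp_force: 0.0
```

drive_tool --pt "87 -0.015 0 0.3 0 0 0" --pt "87 -0.015 0 0.6 0 0 0" --pt "87 -0.015 0 0.85 0 0 0" --pt "87 -0.015 0 0.85 0 0 0"

```text
time_s: 3.45
position: [0.6258, -0.037, 0.2127]
tcp_rot: [[-1.0, 0.001, -0.01], [0.001, 1.0, 0.003], [0.01, 0.003, -1.0]]
force: [-0.6, -0.7, 0.1]
opening: 1.003
grasp_force: 0.0
```

drive_tool --pt "87 0 0 0.2 0 0 0" --pt "87 0 0 0.38 0 0 0" --pt "87 0 0 0.38 0 0 0"

```text
time_s: 3.75
position: [0.6285, -0.0377, 0.1703]
tcp_rot: [[-1.0, 0.001, -0.004], [0.001, 1.0, 0.001], [0.004, 0.001, -1.0]]
force: [-1.1, -0.2, -0.1]
opening: 0.998
grasp_force: 0.0
```

drive_tool --pt "64 0 0 0 0 0 0" --pt "56 0 0 0 0 0 0" --pt "52 0 0 0 0 0 0" --pt "49 0 0 0 0 0 0" --pt "46 0 0 0 0 0 0" --pt "40 0 0 0 0 0 0" --pt "40 0 0 0 0 0 0" --pt "40 0 0 0 0 0 0"

```text
time_s: 4.55
position: [0.6305, -0.0379, 0.1712]
tcp_rot: [[-1.0, 0.001, 0.0], [0.001, 1.0, 0.0], [-0.0, 0.0, -1.0]]
force: [-0.9, 0.9, 1.9]
opening: 0.529
grasp_force: 30.0
```

drive_tool --pt "40 0 0 -0.05 0 0 0" --pt "40 0 0 -0.15 0 0 0" --pt "40 0 0 -0.35 0 0 0" --pt "40 0 0 -0.5 0 0 0" --pt "40 0 0 -0.5 0 0 0"

```text
time_s: 5.05
position: [0.6326, -0.0387, 0.2347]
tcp_rot: [[-1.0, 0.001, 0.007], [0.001, 1.0, -0.002], [-0.007, -0.002, -1.0]]
force: [0.2, 1.2, -0.6]
opening: 0.534
grasp_force: 30.0
```

```bash
python3 - <<'E'
from h import *
c=optics.capture("scene"); cv2.imwrite("pics/s2.png",c['color']);s=read_state();print(s['position'],s['opening'],s['grasp_force'],s['force'])
E
```

```text
[ 0.63135883 -0.03847123  0.23284051] 0.5322438678537644 29.986838411951613 [-0.93618453 -0.2945482  -0.34431665]
```

View pics/s2.png

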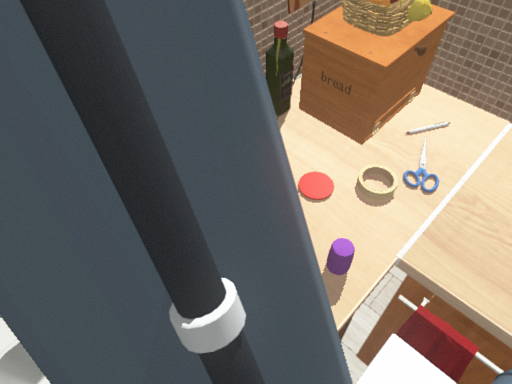

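The arm blocks the scene camera here, but the grip reads 30 N, so the jar is held. On to the green coaster.

drive_tool --pt "40 0.08 -0.25 0 0 0 0" --pt "40 0.12 -0.6 0 0 0 0" --pt "40 0.15 -0.85 0 0 0 0" --pt "40 0.15 -0.95 0 0 0 0" --pt "40 0.15 -0.95 0 0 0 0"

```text
time_s: 5.6
position: [0.6118, -0.1535, 0.2299]
tcp_rot: [[-1.0, 0.004, -0.001], [0.004, 1.0, 0.001], [0.001, 0.001, -1.0]]
force: [-0.1, 0.6, -0.0]
opening: 0.533
grasp_force: 30.0
```

drive_tool --pt "40 0 -0.1 0 0 0 0" --pt "40 0 -0.19 0.1 0 0 0" --pt "40 0 -0.19 0.35 0 0 0" --pt "40 0 -0.19 0.65 0 0 0" --pt "40 0 -0.19 0.85 0 0 0" --pt "40 0 -0.19 0.85 0 0 0" --pt "40 0 -0.19 0.85 0 0 0"

```text
time_s: 6.3
position: [0.6123, -0.1746, 0.1284]
tcp_rot: [[-1.0, 0.0, -0.001], [0.0, 1.0, 0.0], [0.001, 0.0, -1.0]]
force: [0.2, -0.1, -0.3]
opening: 0.533
grasp_force: 30.0
```

```bash
python3 - <<'E'
from h import *
for i in range(3): s=read_state();print(s['position'],s['opening'])
c=optics.capture("top"); cv2.imwrite("pics/t3.png",cv2.resize(c['color'][80:290,150:350],None,fx=2.5,fy=2.5))
c=optics.capture("wrist"); cv2.imwrite("pics/w3.png",c['color']);np.save("w3.npy",c,allow_pickle=True)
print(read_state()['position'])
E
```

```text
[ 0.61232276 -0.17456605  0.12842581] 0.5325563406298909
[ 0.61232276 -0.17456605  0.12842581] 0.5325563406298909
[ 0.61232276 -0.17456605  0.12842581] 0.5325563406298909
[ 0.61355181 -0.17524922  0.13039278]
```

View pics/w3.png

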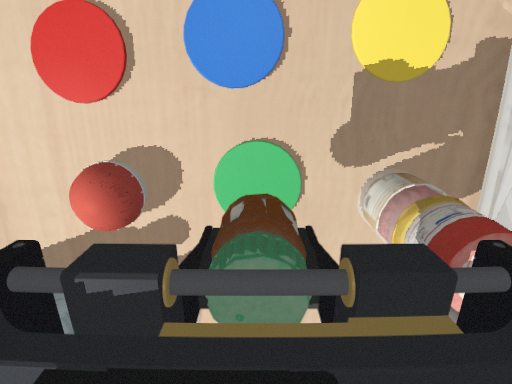

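The jar is upright in the jaws at (258,250), over the green coaster at (257,185), and the pot and jam jar are still stacked at (450,225). Next I'll measure the jar axis against the coaster.

```bash
cat >> h.py <<'E'
def circ(P):
    P=P[:,:2]
    for i in range(4):
        A=np.c_[2*P,np.ones(len(P))]; s=np.linalg.lstsq(A,(P**2).sum(1),rcond=None)[0]
        r=np.sqrt(s[2]+s[0]**2+s[1]**2); e=abs(np.hypot(*(P-s[:2]).T)-r); P=P[e<=max(2.5*np.median(e),.0005)]
    return s[:2].round(4),(2*r).round(4),len(P)
def slices(C,x,y,rad,zs,h=.005):
    P=C.reshape(-1,3);P=P[np.hypot(P[:,0]-x,P[:,1]-y)<rad]
    for a in zs:
        s=P[abs(P[:,2]-a)<h]
        print(' z',round(a,3),circ(s) if len(s)>25 else len(s), s[:,0].min().round(4) if len(s) else '')
E
python3 - <<'E'
from h import *
c=np.load("w3.npy",allow_pickle=True).item();C=cloud(c)
slices(C,.612,-.175,.04,(.115,.125,.135,.145,.155))
print("tower");slices(C,.628,-.039,.05,(.03,.05,.07,.09,.11,.13,.15))
hsv=cv2.cvtColor(c['color'],cv2.COLOR_BGR2HSV); m=cv2.inRange(hsv,(45,150,90),(75,255,255)); m[195:]=0
k=max(cv2.findContours(m,cv2.RETR_EXTERNAL,cv2.CHAIN_APPROX_NONE)[0],key=cv2.contourArea).reshape(-1,2);k=k[k[:,1]<188]
print("coaster",circ(onplane(c,k,.008)))
E
```

```text
z 0.115 (array([ 0.6123, -0.1754]), np.float64(0.0497), 160) 0.5869
 z 0.125 (array([ 0.6119, -0.1752]), np.float64(0.0491), 288) 0.5867
 z 0.135 (array([ 0.6153, -0.1751]), np.float64(0.0559), 367) 0.5864
 z 0.145 (array([ 0.6164, -0.1748]), np.float64(0.0581), 431) 0.5864
 z 0.155 (array([ 0.6173, -0.1749]), np.float64(0.0598), 583) 0.5864
tower
 z 0.03 (array([ 0.6295, -0.0393]), np.float64(0.0665), 263) 0.5963
 z 0.05 (array([ 0.6296, -0.0392]), np.float64(0.0669), 311) 0.5958
 z 0.07 (array([ 0.6288, -0.04  ]), np.float64(0.0631), 398) 0.5965
 z 0.09 (array([ 0.6293, -0.0399]), np.float64(0.064), 353) 0.5969
 z 0.11 (array([ 0.6268, -0.0404]), np.float64(0.0577), 529) 0.5973
 z 0.13 (array([ 0.6274, -0.04  ]), np.float64(0.0577), 534) 0.5979
 z 0.15 (array([ 0.6241, -0.0424]), np.float64(0.0469), 868) 0.5981
coaster (array([ 0.6031, -0.1471]), np.float64(0.0014), 3)
```

Jar axis and coaster agree to about 1 mm, so I'll lower it.

drive_tool --pt "40 0 0 0.25 0 0 0" --pt "40 0 0 0.5 0 0 0" --pt "40 0 0 0.68 0 0 0" --pt "40 0 0 0.76 0 0 0" --pt "40 0 0 0.79 0 0 0" --pt "40 0 0 0.81 0 0 0" --pt "40 0 0 0.82 0 0 0" --pt "40 0 0 0.82 0 0 0"

```text
time_s: 7.2
position: [0.613, -0.1752, 0.0316]
tcp_rot: [[-1.0, 0.001, 0.002], [0.001, 1.0, -0.001], [-0.002, -0.001, -1.0]]
force: [0.2, -0.3, -0.8]
opening: 0.533
grasp_force: 30.0
```

drive_tool --pt "40 0 0 0.005 0 0 0" --pt "40 0 0 0.01 0 0 0" --pt "40 0 0 0.01 0 0 0"

```text
time_s: 7.5
position: [0.6127, -0.1751, 0.0301]
tcp_rot: [[-1.0, 0.001, 0.001], [0.001, 1.0, -0.0], [-0.001, -0.0, -1.0]]
force: [-0.4, 0.4, 3.5]
opening: 0.529
grasp_force: 29.9
```

drive_tool --pt "40 0 0 0.005 0 0 0" --pt "40 0 0 0.005 0 0 0"

```text
time_s: 7.7
position: [0.6127, -0.1751, 0.03]
tcp_rot: [[-1.0, 0.001, 0.001], [0.001, 1.0, -0.001], [-0.001, -0.001, -1.0]]
force: [-1.1, 1.0, 6.0]
opening: 0.529
grasp_force: 29.9
```

Contact: the force is rising while z stays put. Opening evenly and rising.

drive_tool --pt "48 0 0 0 0 0 0" --pt "54 0 0 0 0 0 0" --pt "64 0 0 0 0 0 0" --pt "70 0 0 0 0 0 0" --pt "70 0 0 0 0 0 0"

```text
time_s: 8.2
position: [0.6121, -0.1749, 0.0284]
tcp_rot: [[-1.0, 0.001, -0.0], [0.001, 1.0, 0.0], [0.0, 0.0, -1.0]]
force: [0.7, 0.1, 0.3]
opening: 0.774
grasp_force: 0.0
```

drive_tool --pt "70 0 0 -0.1 0 0 0" --pt "70 0 0 -0.3 0 0 0" --pt "70 0 0 -0.6 0 0 0" --pt "70 0 0 -0.9 0 0 0" --pt "70 0 0 -1 0 0 0" --pt "70 0 0 -1 0 0 0"

```text
time_s: 8.8
position: [0.6137, -0.1756, 0.1516]
tcp_rot: [[-1.0, 0.001, 0.005], [0.001, 1.0, -0.003], [-0.005, -0.003, -1.0]]
force: [-0.9, 0.5, -0.4]
opening: 0.803
grasp_force: 0.0
```

drive_tool --pt "87 0 0 -0.25 0 0 0" --pt "87 0 0 -0.5 0 0 0" --pt "87 0 0 -0.5 0 0 0"

```text
time_s: 9.1
position: [0.614, -0.1757, 0.2112]
tcp_rot: [[-1.0, 0.001, 0.005], [0.001, 1.0, -0.002], [-0.005, -0.002, -1.0]]
force: [0.4, -0.2, 0.5]
opening: 0.964
grasp_force: 0.0
```

```bash
python3 - <<'E'
from h import *
c=optics.capture("wrist"); cv2.imwrite("pics/w4.png",c['color']);C=cloud(c)
print(read_state()['position'])
slices(C,.612,-.175,.04,(.02,.03,.04,.05,.06,.07,.08,.088))
print("tower");slices(C,.628,-.039,.05,(.03,.05,.07,.09,.11,.12,.13,.14,.15))
E
```

```text
[ 0.61266405 -0.17507795  0.20905021]
 z 0.02 (array([ 0.6118, -0.1751]), np.float64(0.0496), 41) 0.5867
 z 0.03 (array([ 0.6109, -0.175 ]), np.float64(0.0481), 43) 0.5867
 z 0.04 (array([ 0.6105, -0.175 ]), np.float64(0.0474), 48) 0.5865
 z 0.05 (array([ 0.6114, -0.1752]), np.float64(0.0493), 44) 0.5861
 z 0.06 (array([ 0.6121, -0.175 ]), np.float64(0.0492), 173) 0.5865
 z 0.07 (array([ 0.612, -0.175]), np.float64(0.0472), 54) 0.5875
 z 0.08 (array([ 0.6118, -0.1748]), np.float64(0.0458), 134) 0.5879
 z 0.088 (array([ 0.6107, -0.175 ]), np.float64(0.0339), 1251) 0.5887
tower
 z 0.03 (array([ 0.6288, -0.0398]), np.float64(0.0651), 123) 0.5961
 z 0.05 (array([ 0.6302, -0.0392]), np.float64(0.068), 151) 0.5961
 z 0.07 (array([ 0.6297, -0.0396]), np.float64(0.0648), 216) 0.5966
 z 0.09 (array([ 0.6293, -0.0397]), np.float64(0.0639), 178) 0.5972
 z 0.11 (array([ 0.6277, -0.0398]), np.float64(0.0589), 238) 0.5981
 z 0.12 (array([ 0.6275, -0.0399]), np.float64(0.0582), 309) 0.5978
 z 0.13 (array([ 0.6277, -0.0396]), np.float64(0.0579), 290) 0.5981
 z 0.14 (array([ 0.6275, -0.0397]), np.float64(0.0568), 371) 0.5985
 z 0.15 (array([ 0.6255, -0.0409]), np.float64(0.0421), 2583) 0.5989
```

View pics/w4.png

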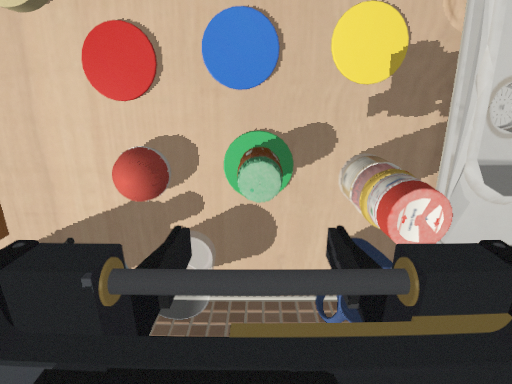

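The green jar stands upright at the centre of the green coaster (258,170). The pot on the tower is at (0.6275, -0.0397). Going for it.

drive_tool --pt "87 -0.1 0.35 0 0 0 0" --pt "87 -0.125 0.7 0 0 0 0" --pt "87 -0.125 1 0 0 0 0" --pt "87 -0.125 1 0 0 0 0"

```text
time_s: 9.55
position: [0.6249, -0.0496, 0.2056]
tcp_rot: [[-1.0, -0.004, -0.007], [-0.004, 1.0, 0.004], [0.007, 0.004, -1.0]]
force: [-0.3, -0.4, 0.3]
opening: 0.998
grasp_force: 0.0
```

drive_tool --pt "87 0 0.125 0 0 0 0" --pt "87 0 0.125 0.2 0 0 0" --pt "87 0 0.125 0.5 0 0 0" --pt "87 0 0.125 0.75 0 0 0" --pt "87 0 0.125 0.83 0 0 0" --pt "87 0 0.125 0.83 0 0 0" --pt "87 0 0.125 0.83 0 0 0"

```text
time_s: 10.25
position: [0.6281, -0.0404, 0.1098]
tcp_rot: [[-1.0, 0.002, 0.001], [0.002, 1.0, -0.0], [-0.001, -0.0, -1.0]]
force: [-0.1, 0.6, 1.2]
opening: 1.001
grasp_force: 0.0
```

drive_tool --pt "72 0 0 0 0 0 0" --pt "66 0 0 0 0 0 0" --pt "62 0 0 0 0 0 0" --pt "60 0 0 0 0 0 0" --pt "57 0 0 0 0 0 0" --pt "50 0 0 0 0 0 0" --pt "50 0 0 0 0 0 0" --pt "50 0 0 0 0 0 0"

```text
time_s: 11.05
position: [0.6274, -0.0398, 0.1093]
tcp_rot: [[-1.0, 0.001, 0.0], [0.001, 1.0, 0.0], [-0.0, 0.0, -1.0]]
force: [-1.0, 0.5, 3.0]
opening: 0.657
grasp_force: 30.0
```

drive_tool --pt "50 0 0 -0.05 0 0 0" --pt "50 0 0 -0.15 0 0 0" --pt "50 0 0 -0.4 0 0 0" --pt "50 0 0 -0.7 0 0 0" --pt "50 0 0 -0.8 0 0 0" --pt "50 0 0 -0.8 0 0 0"

```text
time_s: 11.65
position: [0.629, -0.0403, 0.208]
tcp_rot: [[-1.0, 0.001, 0.006], [0.001, 1.0, -0.001], [-0.006, -0.001, -1.0]]
force: [-0.3, -0.1, -2.1]
opening: 0.658
grasp_force: 30.0
```

drive_tool --pt "50 0.15 -0.3 0 0 0 0" --pt "50 0.3 -0.6 0 0 0 0" --pt "50 0.4 -0.83 0 0 0 0" --pt "50 0.4 -0.83 0 0 0 0"

```text
time_s: 12.05
position: [0.5768, -0.1424, 0.2032]
tcp_rot: [[-1.0, 0.005, -0.004], [0.005, 1.0, 0.0], [0.004, 0.0, -1.0]]
force: [1.6, -0.2, -0.1]
opening: 0.658
grasp_force: 30.0
```

drive_tool --pt "50 0.15 -0.3 0 0 0 0" --pt "50 0.3 -0.6 0 0 0 0" --pt "50 0.4 -0.83 0 0 0 0" --pt "50 0.4 -0.83 0 0 0 0"

```text
time_s: 12.45
position: [0.5297, -0.2414, 0.2037]
tcp_rot: [[-1.0, 0.005, -0.002], [0.005, 1.0, 0.0], [0.002, 0.0, -1.0]]
force: [0.4, 0.6, -0.8]
opening: 0.655
grasp_force: 30.0
```

drive_tool --pt "50 0.15 -0.3 0 0 0 0" --pt "50 0.3 -0.6 0.1 0 0 0" --pt "50 0.38 -0.83 0.4 0 0 0" --pt "50 0.38 -0.83 0.7 0 0 0" --pt "50 0.38 -0.83 0.8 0 0 0" --pt "50 0.38 -0.83 0.8 0 0 0" --pt "50 0.38 -0.83 0.8 0 0 0"

```text
time_s: 13.15
position: [0.4865, -0.3377, 0.1096]
tcp_rot: [[-1.0, -0.001, 0.0], [-0.001, 1.0, -0.0], [-0.0, -0.0, -1.0]]
force: [0.0, 0.1, -0.9]
opening: 0.656
grasp_force: 30.0
```

```bash
python3 - <<'E'
from h import *
c=optics.capture("wrist"); cv2.imwrite("pics/w5.png",c['color']);C=cloud(c);z=read_state()['position'];print(z,read_state()['tcp_rot'])
slices(C,z[0],z[1],.045,z[2]-.009+np.arange(.005,.05,.008))
P=C.reshape(-1,3);hsv=cv2.cvtColor(c['color'],cv2.COLOR_BGR2HSV).reshape(-1,3)
m=((hsv[:,0]<8)|(hsv[:,0]>172))&(hsv[:,1]>120)&(P[:,2]<.02)&(P[:,2]>0)&(P[:,0]<z[0]-.0)&(abs(P[:,1]+.339)<.06)
mm=(m.reshape(384,512)*255).astype(np.uint8);k=max(cv2.findContours(mm,cv2.RETR_EXTERNAL,cv2.CHAIN_APPROX_NONE)[0],key=cv2.contourArea).reshape(-1,2)
Q=onplane(c,k,.008);Q=Q[(np.hypot(Q[:,0]-.486,Q[:,1]+.339)>.041)];print("coaster",circ(Q))
E
```

```text
[ 0.48695083 -0.33825811  0.1104176 ] [[-9.99998002e-01 -8.03157003e-04  1.83031037e-03]
 [-8.05979268e-04  9.99998487e-01 -1.54174425e-03]
 [-1.82906934e-03 -1.54321636e-03 -9.99997136e-01]]
 z 0.106 (array([ 0.4894, -0.3379]), np.float64(0.0635), 241) 0.457
 z 0.114 (array([ 0.4917, -0.3377]), np.float64(0.0683), 349) 0.4568
 z 0.122 (array([ 0.4921, -0.338 ]), np.float64(0.0685), 517) 0.4567
 z 0.13 (array([ 0.4923, -0.3376]), np.float64(0.0684), 510) 0.457
 z 0.138 (array([ 0.492 , -0.3377]), np.float64(0.0672), 758) 0.457
 z 0.146 (array([ 0.4849, -0.338 ]), np.float64(0.0466), 5423) 0.4574
coaster (array([ 0.4859, -0.3408]), np.float64(0.0876), 126)
```

View pics/w5.png

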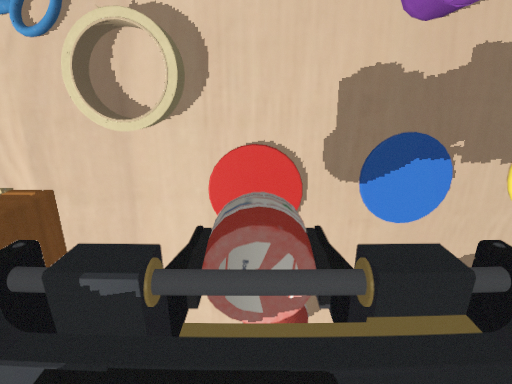

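The pot is held at (260,250) over the red coaster (255,187), centred to about 1.5 mm. Lowering with a small correction.

drive_tool --pt "50 0 -0.012 0.2 0 0 0" --pt "50 0 -0.012 0.45 0 0 0" --pt "50 0 -0.012 0.63 0 0 0" --pt "50 0 -0.012 0.7 0 0 0" --pt "50 0 -0.012 0.73 0 0 0" --pt "50 0 -0.012 0.745 0 0 0" --pt "50 0 -0.012 0.755 0 0 0" --pt "50 0 -0.012 0.755 0 0 0"

```text
time_s: 14.0
position: [0.4861, -0.3405, 0.0195]
tcp_rot: [[-1.0, 0.001, 0.001], [0.001, 1.0, -0.001], [-0.001, -0.001, -1.0]]
force: [0.0, 0.7, -1.7]
opening: 0.657
grasp_force: 30.0
```

drive_tool --pt "50 0 0 0.005 0 0 0" --pt "50 0 0 0.01 0 0 0" --pt "50 0 0 0.01 0 0 0"

```text
time_s: 14.3
position: [0.4859, -0.3404, 0.0183]
tcp_rot: [[-1.0, 0.001, 0.001], [0.001, 1.0, -0.001], [-0.001, -0.001, -1.0]]
force: [-1.2, 0.2, 4.7]
opening: 0.656
grasp_force: 30.0
```

Contact at 4.7 N. Releasing, then going up.

drive_tool --pt "60 0 0 0 0 0 0" --pt "66 0 0 0 0 0 0" --pt "75 0 0 0 0 0 0" --pt "80 0 0 0 0 0 0" --pt "80 0 0 0 0 0 0"

```text
time_s: 14.8
position: [0.4854, -0.34, 0.0171]
tcp_rot: [[-1.0, 0.001, -0.0], [0.001, 1.0, 0.0], [0.0, 0.0, -1.0]]
force: [0.1, -0.2, 0.3]
opening: 0.898
grasp_force: 0.0
```

drive_tool --pt "80 0 0 -0.1 0 0 0" --pt "80 0 0 -0.3 0 0 0" --pt "80 0 0 -0.6 0 0 0" --pt "80 0 0 -0.9 0 0 0" --pt "80 0 0 -1 0 0 0" --pt "80 0 0 -1 0 0 0"

```text
time_s: 15.4
position: [0.4867, -0.3411, 0.14]
tcp_rot: [[-1.0, 0.001, 0.004], [0.001, 1.0, -0.004], [-0.004, -0.004, -1.0]]
force: [-0.1, 0.3, -0.4]
opening: 0.925
grasp_force: 0.0
```

drive_tool --pt "87 -0.2 0.3 -0.2 0 0 0" --pt "87 -0.33 0.6 -0.4 0 0 0" --pt "87 -0.4 0.83 -0.4 0 0 0" --pt "87 -0.4 0.83 -0.4 0 0 0" --pt "87 -0.4 0.83 -0.4 0 0 0"

```text
time_s: 15.9
position: [0.5328, -0.2394, 0.1838]
tcp_rot: [[-1.0, -0.001, -0.003], [-0.001, 1.0, 0.001], [0.003, 0.001, -1.0]]
force: [0.0, -0.8, -0.2]
opening: 1.001
grasp_force: 0.0
```

```bash
python3 - <<'E'
from h import *
c=optics.capture("wrist"); cv2.imwrite("pics/w6.png",c['color']);C=cloud(c);print(read_state()['position'])
print("pot");slices(C,.486,-.34,.045,(.02,.03,.04,.05,.058))
print("jam");slices(C,.629,-.039,.045,(.03,.05,.07,.09))
E
```

```text
[ 0.53277813 -0.24034434  0.18382133]
pot
 z 0.02 (array([ 0.486 , -0.3418]), np.float64(0.0606), 101) 0.4565
 z 0.03 (array([ 0.4859, -0.3416]), np.float64(0.0599), 109) 0.4563
 z 0.04 (array([ 0.4858, -0.3414]), np.float64(0.0592), 127) 0.4562
 z 0.05 (array([ 0.4858, -0.3417]), np.float64(0.0587), 155) 0.4568
 z 0.058 (array([ 0.4855, -0.3398]), np.float64(0.0428), 2200) 0.4568
jam
 z 0.03 (array([ 0.6294, -0.0395]), np.float64(0.0662), 211) 0.5957
 z 0.05 (array([ 0.6294, -0.0396]), np.float64(0.0659), 111) 0.596
 z 0.07 0 
 z 0.09 0
```

View pics/w6.png

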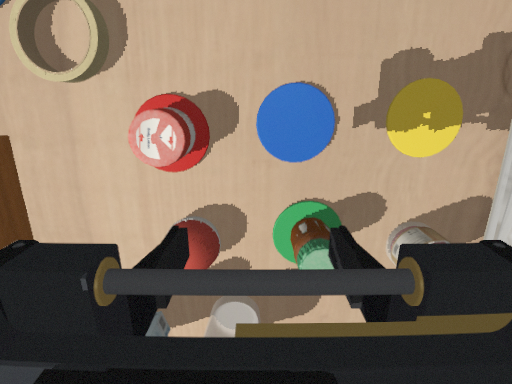

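The red pot sits centred on its coaster (160,133) and the green jar is undisturbed. Now the jam jar at (0.629, -0.0395).

drive_tool --pt "87 -0.15 0.3 0 0 0 0" --pt "87 -0.3 0.6 0 0 0 0" --pt "87 -0.4 0.835 0 0 0 0" --pt "87 -0.4 0.835 0 0 0 0"

```text
time_s: 16.35
position: [0.582, -0.1382, 0.1841]
tcp_rot: [[-1.0, -0.001, -0.001], [-0.001, 1.0, 0.002], [0.001, 0.002, -1.0]]
force: [-1.0, -0.0, -0.2]
opening: 0.998
grasp_force: 0.0
```

drive_tool --pt "87 -0.15 0.3 0 0 0 0" --pt "87 -0.3 0.6 0 0 0 0" --pt "87 -0.4 0.835 0 0 0 0" --pt "87 -0.4 0.835 0.1 0 0 0" --pt "87 -0.4 0.835 0.3 0 0 0" --pt "87 -0.4 0.835 0.4 0 0 0" --pt "87 -0.4 0.835 0.4 0 0 0" --pt "87 -0.4 0.835 0.4 0 0 0"

```text
time_s: 17.15
position: [0.6295, -0.0416, 0.137]
tcp_rot: [[-1.0, 0.002, -0.001], [0.002, 1.0, -0.0], [0.001, -0.0, -1.0]]
force: [-0.5, -0.0, -0.2]
opening: 1.003
grasp_force: 0.0
```

drive_tool --pt "87 0 0.012 0.1 0 0 0" --pt "87 0 0.012 0.3 0 0 0" --pt "87 0 0.012 0.55 0 0 0" --pt "87 0 0.012 0.72 0 0 0" --pt "87 0 0.012 0.76 0 0 0" --pt "87 0 0.012 0.76 0 0 0" --pt "87 0 0.012 0.76 0 0 0"

```text
time_s: 17.85
position: [0.6308, -0.039, 0.0473]
tcp_rot: [[-1.0, 0.001, 0.002], [0.001, 1.0, -0.001], [-0.002, -0.001, -1.0]]
force: [-0.2, 0.0, 1.0]
opening: 0.997
grasp_force: 0.0
```

drive_tool --pt "78 0 0 0 0 0 0" --pt "73 0 0 0 0 0 0" --pt "70 0 0 0 0 0 0" --pt "67 0 0 0 0 0 0" --pt "64 0 0 0 0 0 0" --pt "58 0 0 0 0 0 0" --pt "58 0 0 0 0 0 0" --pt "58 0 0 0 0 0 0"

```text
time_s: 18.65
position: [0.63, -0.0392, 0.0464]
tcp_rot: [[-1.0, 0.001, 0.0], [0.001, 1.0, -0.001], [-0.0, -0.001, -1.0]]
force: [-0.5, -3.0, 1.1]
opening: 0.738
grasp_force: 30.0
```

drive_tool --pt "58 0 0 -0.05 0 0 0" --pt "58 0 0 -0.15 0 0 0" --pt "58 0 0 -0.3 0 0 0" --pt "58 0 0 -0.5 0 0 0" --pt "58 0 0 -0.65 0 0 0" --pt "58 0 0 -0.7 0 0 0" --pt "58 0 0 -0.7 0 0 0"

```text
time_s: 19.35
position: [0.6301, -0.0386, 0.1313]
tcp_rot: [[-1.0, 0.001, 0.002], [0.001, 1.0, -0.0], [-0.002, -0.0, -1.0]]
force: [-1.0, -0.0, -3.5]
opening: 0.732
grasp_force: 30.0
```

drive_tool --pt "58 0.1 -0.02 0 0 0 0" --pt "58 0.3 -0.04 0 0 0 0" --pt "58 0.55 -0.07 0 0 0 0" --pt "58 0.75 -0.07 0 0 0 0" --pt "58 0.75 -0.07 0 0 0 0"

```text
time_s: 19.85
position: [0.5336, -0.0456, 0.1284]
tcp_rot: [[-1.0, 0.001, -0.01], [0.001, 1.0, 0.003], [0.01, 0.003, -1.0]]
force: [0.2, 0.5, -4.3]
opening: 0.739
grasp_force: 30.0
```

drive_tool --pt "58 0.2 0 0 0 0 0" --pt "58 0.4 0 0 0 0 0" --pt "58 0.55 0 0.03 0 0 0" --pt "58 0.6 0 0.12 0 0 0" --pt "58 0.6 0 0.25 0 0 0" --pt "58 0.6 0 0.3 0 0 0" --pt "58 0.6 0 0.3 0 0 0" --pt "58 0.6 0 0.3 0 0 0"

```text
time_s: 20.65
position: [0.4684, -0.0471, 0.0941]
tcp_rot: [[-1.0, 0.001, 0.0], [0.001, 1.0, -0.0], [-0.0, -0.0, -1.0]]
force: [0.5, -0.4, -3.5]
opening: 0.741
grasp_force: 30.0
```

```bash
python3 - <<'E'
from h import *
c=optics.capture("wrist"); cv2.imwrite("pics/w7.png",c['color']);C=cloud(c);z=read_state()['position'];print(z)
slices(C,z[0],z[1],.05,z[2]-.046+np.arange(.01,.1,.015))
P=C.reshape(-1,3);hsv=cv2.cvtColor(c['color'],cv2.COLOR_BGR2HSV).reshape(-1,3)
m=(hsv[:,0]>20)&(hsv[:,0]<35)&(hsv[:,1]>130)&(P[:,2]<.02)&(P[:,2]>0)
mm=(m.reshape(384,512)*255).astype(np.uint8);k=max(cv2.findContours(mm,cv2.RETR_EXTERNAL,cv2.CHAIN_APPROX_NONE)[0],key=cv2.contourArea).reshape(-1,2)
Q=onplane(c,k,.008);Q=Q[(np.hypot(Q[:,0]-.4675,Q[:,1]+.0475)>.040)];print("coaster",circ(Q))
E
```

```text
[ 0.46849979 -0.04711563  0.09436074]
 z 0.058 (array([ 0.4681, -0.0473]), np.float64(0.0653), 260) 0.4351
 z 0.073 (array([ 0.4681, -0.0472]), np.float64(0.0666), 293) 0.4346
 z 0.088 (array([ 0.4681, -0.0472]), np.float64(0.0667), 374) 0.4347
 z 0.103 (array([ 0.4724, -0.0474]), np.float64(0.0744), 585) 0.4343
 z 0.118 (array([ 0.4736, -0.0473]), np.float64(0.0752), 697) 0.4351
 z 0.133 (array([ 0.4786, -0.0471]), np.float64(0.0838), 656) 0.4348
 z 0.148 (array([ 0.4628, -0.0474]), np.float64(0.0462), 6565) 0.4354
coaster (array([ 0.4674, -0.0479]), np.float64(0.0876), 151)
```

View pics/w7.png

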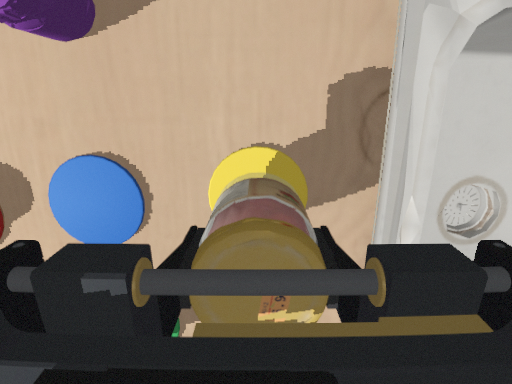

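The jam jar is within 1 mm of the yellow coaster's centre. Lowering.

drive_tool --pt "58 0 0 0.1 0 0 0" --pt "58 0 0 0.2 0 0 0" --pt "58 0 0 0.27 0 0 0" --pt "58 0 0 0.3 0 0 0" --pt "58 0 0 0.315 0 0 0" --pt "58 0 0 0.32 0 0 0" --pt "58 0 0 0.32 0 0 0"

```text
time_s: 21.4
position: [0.468, -0.0471, 0.056]
tcp_rot: [[-1.0, 0.001, 0.001], [0.001, 1.0, -0.0], [-0.001, -0.0, -1.0]]
force: [-0.3, 0.1, -3.3]
opening: 0.739
grasp_force: 30.0
```

drive_tool --pt "58 0 0 0.005 0 0 0" --pt "58 0 0 0.01 0 0 0" --pt "58 0 0 0.01 0 0 0"

```text
time_s: 21.7
position: [0.4678, -0.047, 0.0546]
tcp_rot: [[-1.0, 0.001, 0.0], [0.001, 1.0, -0.0], [-0.0, -0.0, -1.0]]
force: [-0.3, 0.7, -3.6]
opening: 0.74
grasp_force: 30.0
```

drive_tool --pt "58 0 0 0.005 0 0 0" --pt "58 0 0 0.008 0 0 0" --pt "58 0 0 0.008 0 0 0"

```text
time_s: 22.0
position: [0.4678, -0.047, 0.0543]
tcp_rot: [[-1.0, 0.001, 0.001], [0.001, 1.0, -0.0], [-0.001, -0.0, -1.0]]
force: [-1.5, 0.2, 4.1]
opening: 0.74
grasp_force: 30.0
```

Contact: the force went from -3.6 to +4.1 N. Release and retreat upward.

drive_tool --pt "67 0 0 0 0 0 0" --pt "73 0 0 0 0 0 0" --pt "82 0 0 0 0 0 0" --pt "87 0 0 0 0 0 0" --pt "87 0 0 0 0 0 0"

```text
time_s: 22.5
position: [0.4678, -0.047, 0.0535]
tcp_rot: [[-1.0, 0.001, -0.0], [0.001, 1.0, 0.0], [0.0, 0.0, -1.0]]
force: [-0.5, -0.5, -0.6]
opening: 0.977
grasp_force: 0.0
```

drive_tool --pt "87 0 0 -0.1 0 0 0" --pt "87 0 0 -0.3 0 0 0" --pt "87 0 0 -0.6 0 0 0" --pt "87 0 0 -0.9 0 0 0" --pt "87 0 0 -1 0 0 0" --pt "87 0 0 -1 0 0 0"

```text
time_s: 23.1
position: [0.4692, -0.0474, 0.1756]
tcp_rot: [[-1.0, 0.001, 0.005], [0.001, 1.0, -0.002], [-0.005, -0.002, -1.0]]
force: [0.1, -0.2, 0.4]
opening: 0.999
grasp_force: 0.0
```

drive_tool --pt "87 0.1 0.3 -0.3 0 0 0" --pt "87 0.2 0.6 -0.6 0 0 0" --pt "87 0.3 0.9 -0.8 0 0 0" --pt "87 0.3 1 -0.8 0 0 0" --pt "87 0.3 1 -0.8 0 0 0"

```text
time_s: 23.6
position: [0.4312, 0.0743, 0.2689]
tcp_rot: [[-1.0, -0.002, -0.001], [-0.002, 1.0, -0.0], [0.001, -0.0, -1.0]]
force: [-1.0, -0.7, 0.3]
opening: 0.998
grasp_force: 0.0
```

drive_tool --pt "87 0 0.4 0 0 0 0" --pt "87 0 0.7 0 0 0 0" --pt "87 0 1 0 0 0 0" --pt "87 0 1 0 0 0 0" --pt "87 0 1 0 0 0 0"

```text
time_s: 24.1
position: [0.4317, 0.1922, 0.2676]
tcp_rot: [[-1.0, -0.0, -0.004], [-0.0, 1.0, -0.002], [0.004, -0.002, -1.0]]
force: [0.9, 0.3, 1.0]
opening: 1.0
grasp_force: 0.0
```

```bash
python3 - <<'E'
from h import *
c=optics.capture("top"); cv2.imwrite("pics/t8.png",cv2.resize(c['color'][80:300,150:370],None,fx=2.5,fy=2.5)); C=cloud(c)
d=optics.capture("wrist");W=cloud(d);print(read_state()['position'],read_state()['qvel'])
for n,x,y,h in (("green",.6115,-.175,.088),("red",.486,-.34,.058),("yellow",.4675,-.0475,.108),("timer",.615,-.32,.055)):
    for M in (C,W):
        P=M.reshape(-1,3);s=P[(np.hypot(P[:,0]-x,P[:,1]-y)<.045)&(abs(P[:,2]-h)<.005)];print(n,len(s),s.mean(0).round(4) if len(s) else '')
slices(W,.468,-.047,.045,(.03,.05,.07,.09))
E
```

```text
[0.43183809 0.19150563 0.26825306] [-0.35453681 -0.73469832 -0.2213379   0.18251774  0.21814602  0.28741297]
green 203 [ 0.6099 -0.1756  0.0885]
green 0 
red 314 [ 0.4847 -0.3408  0.0582]
red 0 
yellow 421 [ 0.4665 -0.0477  0.1066]
yellow 1992 [ 0.466  -0.0456  0.1061]
timer 187 [ 0.6178 -0.3209  0.0552]
timer 0 
 z 0.03 (array([ 0.4681, -0.0478]), np.float64(0.0682), 122) 0.434
 z 0.05 (array([ 0.4671, -0.0471]), np.float64(0.0662), 159) 0.4336
 z 0.07 (array([ 0.4668, -0.0472]), np.float64(0.0646), 213) 0.434
 z 0.09 (array([ 0.4676, -0.0474]), np.float64(0.0614), 179) 0.436
```

View pics/t8.png

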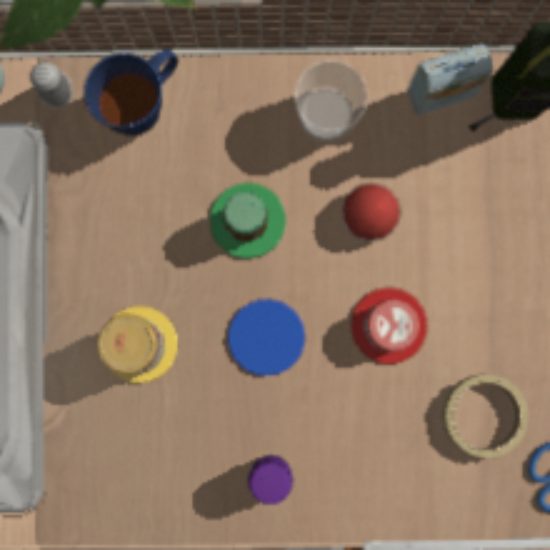

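The top view shows all three pieces upright and centred on their own coasters. The blue coaster (267,337) is empty, and the timer, mug and glass are where they were.

```bash
python3 -c "
from h import *
print(order.hand_in())"
```

```text
the job is handed in; nothing more can be done
None
```

I took the tower apart from the top and set each piece upright in the middle of its matching coaster; the blue coaster is empty, the timer, mug and glass weren't touched, and I handed the job in at about 24 s.

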